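Pin the swing arm of a bicycle-frame jig

TASK

The swing arm of the frame jig already lies in its fork with the holes lined up: lock it with the one long pin from the wooden block. Push that pin straight down through the fork and the arm until its head sits fully home on the top plate, and let go. Leave the two short pins standing in the block.

Things in the scene. Friction and masses are not known exactly. Their poses are not given: they have to be found in the camera images.
- long_pin_head (a point): Centre of the long pin's black knob: 32 mm across, 44 mm tall, underside 22 mm below this point. z points up along the pin. Below the knob a steel shank 18 mm across, 95 mm long, its last 10 mm tapering to 8 mm. About 0.25 kg. It starts upright, 45 mm deep in one of three holes (20 mm wide) in a fixed wooden block, its knob 45 mm higher than the short pins' knobs.
- short_pin_a_head (a point): Centre of a short pin's knob (same 32 by 44 mm knob and 18 mm shank, but only 50 mm long). Bystander: stays in the block. The block is 60 by 200 mm, 55 mm tall, and its holes are in a straight row 65 mm apart; the three pins stand in them in any order.
- short_pin_b_head (a point): Centre of the other short pin's knob; this pin is the same as the first short one and also stays in the block.
- jig_hole (a point): Mouth of the fork's hole, on top of its upper plate, 130 mm above the bench; z up. Fixed jig: two level 66 mm square steel plates with the arm's aluminium tongue between; one 26 mm hole through all three, 52 mm long, 66 mm free below. The arm runs along this +y and carries, from 130 mm away, a steel tube reaching 40 mm above the plate; elsewhere clear.

How it is judged:
By the outcome, as a careful person would: the job done as asked, in the order asked, and still so for the second after the job is handed in, with the robot touching nothing.
It also fails if it takes over 38 s, if anything falls off the work surface, if the arm or the gripper's body presses on something with over 40 N, if the wrist force passes 120 N, or if a joint passes its speed limit or range.

ROBOT

A 6-joint arm with a two-finger parallel gripper is mounted at the origin on the work surface. World frame = base frame: x ahead of the robot, y to its left, z up, the work surface at z = 0. Lengths are in m, angles in rad, forces in N, time in s.
With the tool pointing down it reaches from about 0.375 to 0.9 m from the base axis. Payload 3.1 kg.
Tool frame: the origin (TCP) lies midway between the tips of the shut fingers; the grasp point (between the pads) lies 19 mm behind it (manip.hold_point_z is the distance from the TCP to the grasp point, in m); x points along the fingers, y is the direction in which the jaws open and shut, and the axes are right-handed (so a half turn about x gives the same grasp; the last joint's range is limited). The gripper opens to 85 mm and grips with 20 to 120 N. Pads are 22 mm wide; open, the fingers measure 114 mm over their backs; the gripper's body (76 mm by 85 mm) begins 54 mm behind the grasp point. The pads swing forward as they close: fully open they stand 13 mm farther back than shut.
Start: joints at [-1.454, 0.527, 1.433, -0, 1.181, -0.178], TCP at [0.182, -0.598, 0.231] pointing down, gripper open.
Joint ranges: [-3.08, 3.08], [-0.75, 2.2], [0.22, 2.44], [-1.43, 4.57], [0, 2.65], [-2.85, 2.85]. Speed limits (rad/s): [2.79, 2.79, 3.14, 3.14, 3.14, 3.14].

INTERFACE

Orientations are given as a unit quaternion [x, y, z, w].
In Python, from station import manip, snapshot gives the robot as it stands.
- The arm moves only by the shell command python3 -m crank 'ROWS' [FORCE]. ROWS is JSON, a list of rows, each a list of 5 numbers: the finger opening in m, from 0 to 0.0854, then the shift along the tool's x, y, z in m, then the turn about the tool's x in rad. In form: [[grip, tx, ty, tz, yaw], ...]. A call has 1 to 5 rows; each row shifts and turns the commanded pose from where the row before left it, along the tool's axes as they then stand; what a row does not reach is not made up. A row lasts 1/10 s, in which the tool goes at most 50 mm and 8.59 degrees, less where a joint would pass 70% of its speed; a pose out of reach is approached as far as the arm can. A call is refused whole if a number of a shift passes 0.05 or a number of a turn 0.15, either way. A call with a gripper value outside its range is refused whole. The fingers move at their own pace and stop on an object; FORCE is the grip in N (left out, the last holds). Time passes only in rows, so rows that do not move let the fingers close. It gives the time, the measured TCP pose, the force and the opening at its end, in the units of the state.
- manip.sense(): the state, without advancing time (a new reading comes with each control period).
- snapshot(name): name is "scene" or "top" or "wrist"; returns a dict with "image" (400x640x3 uint8, blue, green, red), "range_z" (400x640 float32, m along the optical axis (not along the pixel's ray), 0 where there is no reading), "vertical_fov" (degrees; the focal length in pixels is half the picture's height over the tangent of half this angle, whatever the lens; pixels are square), "cx", "cy" (the principal point, pixels), "distortion" ([k1, k2, p1, p2, k3] as OpenCV has them; the pictures are not rectified), "extrinsics" (4x4, takes a point from world to camera coordinates); the wrist camera has in their place "T_tool_cam" (4x4, takes a point from camera to tool coordinates, whose origin is the TCP and whose axes are the tool frame's). Camera axes: x right, y up, looking along -z (the intrinsics and any distortion apply to the point x, -y, -z); pixel columns grow to the right and rows downward; lengths in m; the calibration is good to about 2 mm. A picture is of the moment at which its call begins: read the wrist's pose just before it.
- manip.sign_off(): hands the job in, once; it reports no verdict.
The state is a dict: "t": time; "q": joint angles; "qd": joint speeds; "tau": joint torques, N m; "tcp_pos": TCP position; "tool_rot": TCP orientation; "force": force on the tool from outside, world axes, zero at the start; "ft_torque": the same for the moment, N m; "finger_gap": opening from 0.0 (shut) to 1.0 (fully open).
Only numpy, scipy, OpenCV 4.12 (cv2) and the standard library are available. Lean on these libraries where they do the work, as an engineer would, in place of code of your own. Each camera call takes 0.05 s, during which the arm holds its last target.

## Working session

There is one attempt and no reset: what is moved stays moved. The work goes in short steps, Python scripts to look and compute and a shell command to move; the robot and the scene stay as the last step left them, time stands still between calls to the robot, and variables do not carry over. Pictures are saved under pics/ and viewed, and the job is handed in when it is done.

```bash
ls; mkdir -p pics; python3 - <<'E'
from station import manip, snapshot
import cv2,numpy as np
s=manip.sense();print(s, manip.hold_point_z)
for n in("scene","top","wrist"):
    d=snapshot(n);cv2.imwrite(f"pics/{n}0.png",d["image"]);np.save(f"pics/{n}0.npy",d,allow_pickle=True)
    print(n,{k:v for k,v in d.items() if k not in("image","range_z")})
E
```

```text
pics
{'t': 0.0, 'q': array([-1.45449763e+00,  5.28430764e-01,  1.43393055e+00, -8.62100541e-06,
        1.18142098e+00, -1.78516848e-01]), 'qd': array([-0.00053229, -0.00121697,  0.00065705,  0.00160426, -0.00046354,
        0.00038823]), 'tau': array([ 1.47339539e-03, -4.42339897e+01, -1.78026956e+01, -1.78481073e-04,
        8.29790777e-03,  5.80017826e-06]), 'tcp_pos': array([ 0.18153107, -0.59728667,  0.2303464 ]), 'tool_rot': array([ 0.69945897,  0.10463092, -0.69941645,  0.10308318]), 'force': array([-0.94654505, -0.12839433, -0.61251295]), 'ft_torque': array([-0.04976536, -0.00053918, -0.02036881]), 'finger_gap': 0.9995614244860304} 0.0187
scene {'vertical_fov': 48.27437793354849, 'cx': 325.83276195834617, 'cy': 199.29884649014258, 'distortion': array([-0.12465889,  0.        ,  0.        ,  0.        ,  0.        ]), 'extrinsics': array([[ 0.81505177,  0.57938435, -0.00209348, -0.41628781],
       [-0.3469966 ,  0.49102637,  0.79905348,  0.10606892],
       [ 0.46398704, -0.65054353,  0.60125631, -1.32390484],
       [ 0.        ,  0.        ,  0.        ,  1.        ]])}
top
[... 269 characters left out ...]
32,  0.02663425,  0.11506947, -0.55045366],
       [-0.11554726,  0.01715012,  0.99315392, -0.86653886],
       [ 0.        ,  0.        ,  0.        ,  1.        ]])}
wrist {'vertical_fov': 70.32079333184377, 'cx': 318.94439572295545, 'cy': 197.08221982683085, 'distortion': array([0.00834557, 0.        , 0.        , 0.        , 0.        ]), 'T_tool_cam': array([[ 3.78577303e-04,  3.08441666e-01, -9.51243184e-01,
        -1.42071420e-01],
       [ 9.99999688e-01,  5.42858072e-04,  5.74003832e-04,
        -3.28982122e-04],
       [ 6.93436738e-04, -9.51243105e-01, -3.08441364e-01,
        -7.75462593e-02],
       [ 0.00000000e+00,  0.00000000e+00,  0.00000000e+00,
         1.00000000e+00]])}
```

View pics/scene0.png

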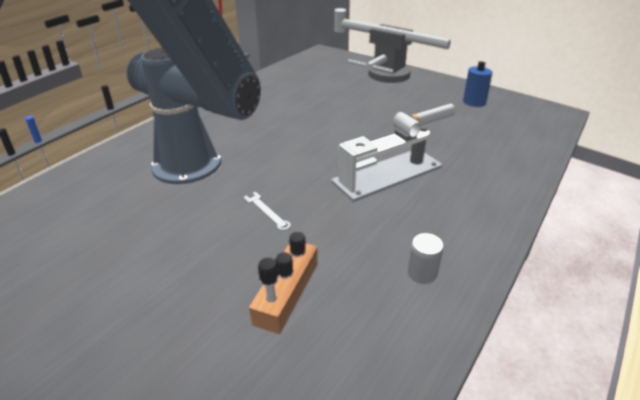

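View pics/top0.png

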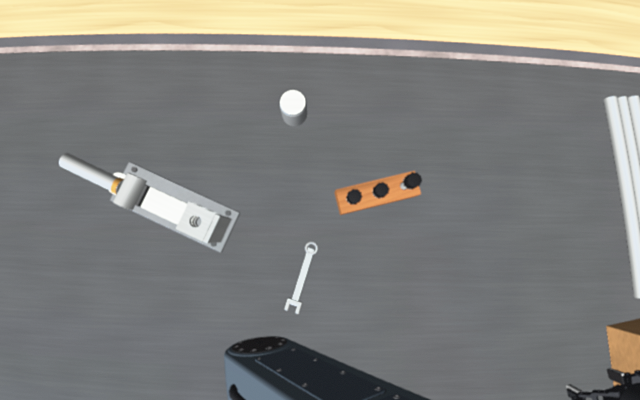

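View pics/wrist0.png

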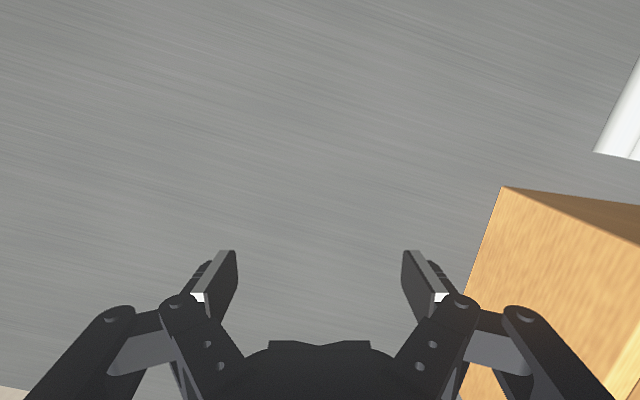

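The top view shows the block's pins at about (353,196), (381,189) and (412,181). The last is the long pin, since its shank is visible. The jig hole is at about (195,221).

```bash
cat > h.py <<'E'
import numpy as np,cv2
from scipy.spatial.transform import Rotation as R
def K(d):
    f=d["image"].shape[0]/2/np.tan(np.radians(d["vertical_fov"])/2)
    return np.array([[f,0,d["cx"]],[0,f,d["cy"]],[0,0,1.]])
def camT(d,s=None):  # cam->world
    if "extrinsics" in d: return np.linalg.inv(d["extrinsics"])
    T=np.eye(4);T[:3,:3]=R.from_quat(s["tool_rot"]).as_matrix();T[:3,3]=s["tcp_pos"]
    return T@d["T_tool_cam"]
def rays(d,uv,s=None):
    p=cv2.undistortPoints(np.array(uv,float).reshape(-1,1,2),K(d),d["distortion"]).reshape(-1,2)
    T=camT(d,s);v=np.c_[p[:,0],-p[:,1],-np.ones(len(p))]
    return T[:3,3],v@T[:3,:3].T
def plane(d,uv,z,s=None):
    o,v=rays(d,uv,s);return o+v*((z-o[2])/v[:,2])[:,None]
def cloud(d,s=None):
    h,w=d["range_z"].shape
    uv=np.stack(np.meshgrid(np.arange(w),np.arange(h)),-1).reshape(-1,2)
    o,v=rays(d,uv,s);r=d["range_z"].reshape(-1,1)
    P=o+v*r;P[r[:,0]==0]=np.nan
    return P.reshape(h,w,3)
def load(n): return np.load(f"pics/{n}.npy",allow_pickle=True).item()
E
python3 - <<'E'
from h import *
d=load("top0");im=d["image"];P=cloud(d)
m=(im.max(2)<70);m[:150]=0;m[230:]=0;m[:,:330]=0;m[:,440:]=0
n,l,st,c=cv2.connectedComponentsWithStats(m.astype(np.uint8))
for i in range(1,n):
    if st[i,4]<40: continue
    pts=P[l==i];zt=np.nanpercentile(pts[:,2],80)
    t=pts[pts[:,2]>zt-.012]
    print(st[i],c[i],"ztop",zt,"mean",np.nanmean(t,0),"ext",np.nanmax(t,0)-np.nanmin(t,0), plane(d,[c[i]],.13))
# hole
x=im[205:240,175:220].max(2)
print(plane(d,[[195,221.5]],.130), np.nanmedian(P[200:212,180:205],axis=(0,1)))
d2=load("scene0");im2=d2["image"]
for n,dd,(a,b,c_,e) in(("a",d,(140,265,40,250)),("b",d,(150,230,320,440)),("c",d2,(90,200,320,470))):
    cv2.imwrite(f"pics/z{n}.png",cv2.resize(dd["image"][a:b,c_:e],None,fx=800/(e-c_) if n!='x' else 1,fy=800/(e-c_),interpolation=cv2.INTER_CUBIC)[:600])
E
```

```text
[404 173  18  15 194] [412.31443299 180.25257732] ztop 0.15021830686402213 mean [ 0.58042379 -0.27323647  0.14856067] ext [0.02974083 0.03351468 0.01414116] [[ 0.58257006 -0.27667094  0.13      ]]
[374 183  14  14 149] [380.41610738 189.69127517] ztop 0.10549913879058279 mean [ 0.56371808 -0.21090038  0.10383008] ext [0.03006675 0.02809948 0.01520806] [[ 0.55933093 -0.20500618  0.13      ]]
[347 190  14  14 138] [353.63768116 196.15942029] ztop 0.10574124158558633 mean [ 0.54672746 -0.1488029   0.10412181] ext [0.02766025 0.02737749 0.01306309] [[ 0.54332408 -0.14573138  0.13      ]]
[[0.47829231 0.20002778 0.13      ]] [0.51431862 0.22060299 0.11291566]
```

View pics/za.png

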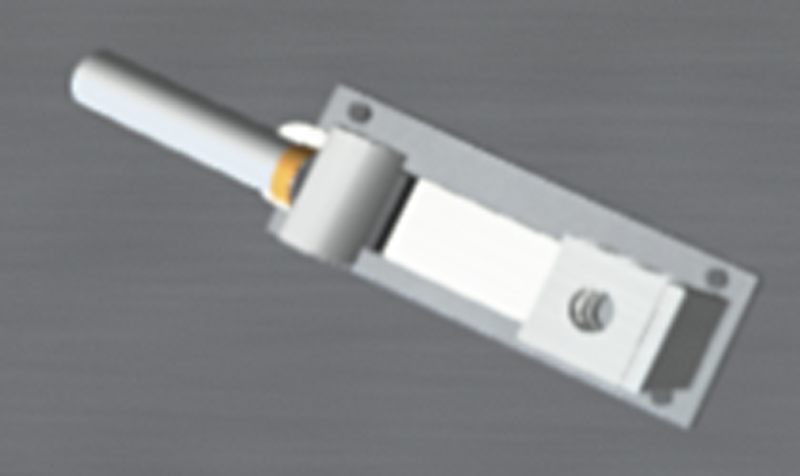

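View pics/zb.png

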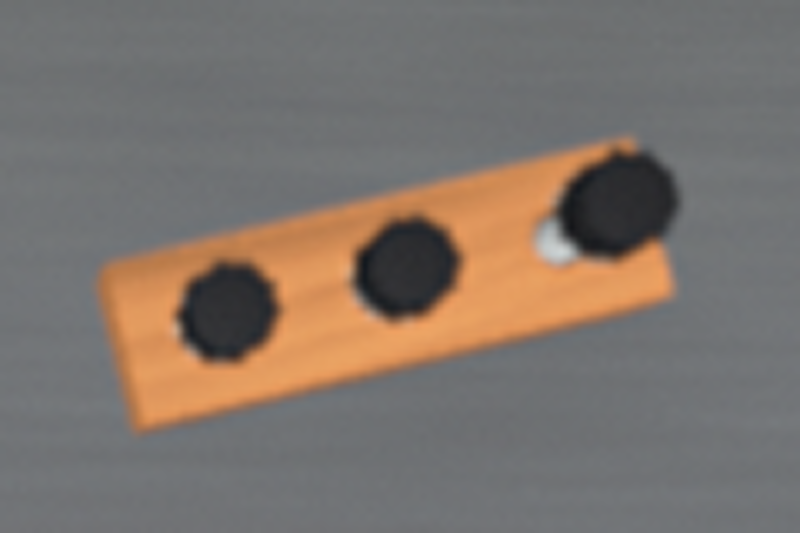

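```bash
python3 - <<'E'
from h import *
from station import manip
s=manip.sense();r=R.from_quat(s["tool_rot"]).as_matrix();print(r.round(3), s["tcp_pos"])
P=cloud(load("top0"));print(P[325:365:8,612:640:8].round(3).tolist())
P=cloud(load("wrist0"),s);print(np.nanmin(P[200:380,480:640],axis=(0,1)),np.nanmax(P[200:380,520:640],axis=(0,1)))
pin=np.array([.581,-.274]);print(r.T@np.r_[pin-s["tcp_pos"][:2],0])
row=np.array([.0337,-.1244]);print(row/np.hypot(*row))
y=np.r_[-row[1],-row[0],0];
for t in np.arange(-180,181,15):
  pass
p=np.array([-row[1],row[0]*1.0]);p=np.array([.1244,.0337])/np.hypot(.1244,.0337)
# yaw about tool x to bring y axis to +-p
for sg in(1,-1):
  v=r.T@np.r_[sg*p,0];print("yaw",np.arctan2(v[2],v[1]))
E
```

```text
[[-0.     0.291 -0.957]
 [ 0.002 -0.957 -0.291]
 [-1.    -0.002 -0.   ]] [ 0.18155072 -0.59746146  0.23053472]
[[[0.235, -0.848, 0.016], [0.236, -0.867, 0.023], [0.238, -0.88, 0.035], [0.24, -0.893, 0.047]], [[0.216, -0.842, 0.023], [0.222, -0.84, 0.052], [0.228, -0.839, 0.079], [0.232, -0.847, 0.096]], [[0.194, -0.846, 0.018], [0.201, -0.846, 0.045], [0.207, -0.846, 0.072], [0.214, -0.843, 0.1]], [[0.172, -0.85, 0.013], [0.179, -0.849, 0.042], [0.186, -0.85, 0.067], [0.193, -0.846, 0.096]], [[0.15, -0.852, 0.011], [0.158, -0.85, 0.04], [0.166, -0.85, 0.067], [0.173, -0.849, 0.093]]]
[-0.01002437 -1.0325978  -0.00233856] [ 0.26298566 -0.64998566  0.31811744]
[ 4.69450396e-04 -1.93437920e-01 -4.76202260e-01]
[ 0.26147571 -0.96521006]
yaw -1.5405265097474203
yaw 1.6010661438423728
```

```bash
python3 -m crank '[[0.085,-0.005,-0.019,-0.047,0],[0.085,-0.005,-0.019,-0.047,0],[0.085,0,-0.019,-0.047,0],[0.085,0,-0.019,-0.047,0],[0.085,0,-0.019,-0.047,0]]' 60; python3 -m crank '[[0.085,0,-0.019,-0.047,0],[0.085,0,-0.019,-0.047,0],[0.085,0,-0.019,-0.047,0],[0.085,0,-0.019,-0.047,0],[0.085,0,-0.02,-0.049,0]]'; python3 -m crank '[[0.085,0,0,0,-0.149],[0.085,0,0,0,-0.149],[0.085,0,0,0,-0.149],[0.085,0,0,0,-0.149],[0.085,0,0,0,-0.149]]';python3 -m crank '[[0.085,0,0,0,-0.149],[0.085,0,0,0,-0.149],[0.085,0,0,0,-0.149],[0.085,0,0,0,-0.149],[0.085,0,0,0,-0.149]]'; python3 -m crank '[[0.085,0,0,0,-0.05],[0.085,0,0,0,0],[0.085,0,0,0,0]]'
cat > look.py <<'E'
import sys
from h import *
from station import manip,snapshot
n,tag=sys.argv[1:3]
s=manip.sense();d=snapshot(n);d["s"]=s
np.save(f"pics/{tag}.npy",d,allow_pickle=True);cv2.imwrite(f"pics/{tag}.png",d["image"])
print(s["t"],s["q"].round(3),s["tcp_pos"].round(4),s["force"].round(2),s["finger_gap"]);print(R.from_quat(s["tool_rot"]).as_matrix().round(3))
E
python3 look.py wrist w1
```

```text
t: 0.65
tcp_pos: [0.377, -0.4398, 0.241]
tool_rot: [-0.699, -0.104, 0.699, -0.104]
force: [0.3, -1.0, -0.3]
finger_gap: 0.996
t: 1.15
tcp_pos: [0.5715, -0.2825, 0.2409]
tool_rot: [-0.699, -0.104, 0.7, -0.104]
force: [-0.1, -0.9, -0.0]
finger_gap: 0.991
t: 1.65
tcp_pos: [0.5701, -0.2838, 0.2406]
tool_rot: [-0.612, -0.354, 0.613, -0.353]
force: [-0.2, -0.4, -0.3]
finger_gap: 0.997
t: 2.15
tcp_pos: [0.57, -0.284, 0.2407]
tool_rot: [0.442, 0.552, -0.442, 0.552]
force: [-0.4, -0.4, -0.4]
finger_gap: 0.996
t: 2.45
tcp_pos: [0.5701, -0.2841, 0.2408]
tool_rot: [0.43, 0.561, -0.43, 0.561]
force: [0.6, -0.4, -0.4]
finger_gap: 0.997
2.45 [-0.637  0.534  1.39   0.     1.218 -0.9  ] [ 0.5701 -0.2841  0.2408] [ 0.56 -0.44 -0.41] 0.99710618828031
[[-0.     0.966  0.26 ]
 [ 0.     0.26  -0.966]
 [-1.    -0.    -0.   ]]
```

View pics/w1.png

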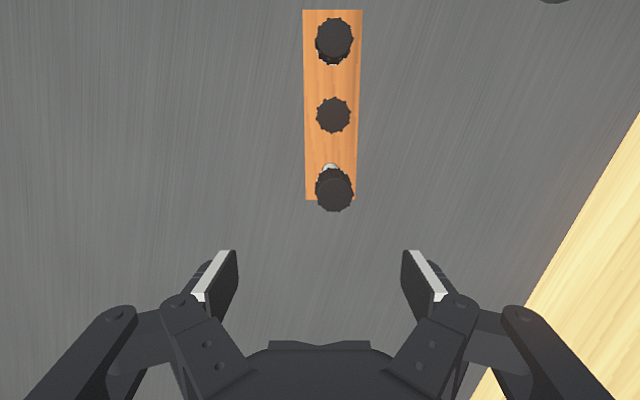

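The wrist view shows the long pin's knob at about (334,190), between and ahead of the open pads. The two short pins are above it in the picture.

```bash
cat > pin.py <<'E'
import sys
from h import *
d=load(sys.argv[1]);s=d["s"];im=d["image"];P=cloud(d,s)
m=(im.max(2)<75);m[240:]=0;m[:,:290]=0;m[:,380:]=0
n,l,st,c=cv2.connectedComponentsWithStats(m.astype(np.uint8))
r=R.from_quat(s["tool_rot"]).as_matrix()
for i in range(1,n):
    if st[i,4]<200: continue
    pts=P[l==i];zt=np.nanpercentile(pts[:,2],80);k=(l==i)&(P[...,2]>zt-.006)
    uv=np.argwhere(k)[:,::-1].astype(np.float32);cc,rad=cv2.minEnclosingCircle(uv)
    w=plane(d,[cc],zt,s)[0];print(st[i],cc,rad,"zt",zt,np.nanmean(P[k],0).round(4),w.round(4),"tool d",(r.T@(w-s["tcp_pos"])).round(4))
E
python3 pin.py w1
```

```text
[ 315   18   38   47 1303] (333.5, 38.5) 21.50591278076172 zt 0.10392055250129453 [ 0.546  -0.1511  0.1032] [ 0.5459 -0.1512  0.1039] tool d [ 0.137   0.0112 -0.1345]
[316  97  34  36 558] (332.4868469238281, 114.52631378173828) 17.705686569213867 zt 0.1040055350976202 [ 0.5642 -0.2149  0.1034] [ 0.5624 -0.2127  0.104 ] tool d [ 0.1369  0.0112 -0.0709]
[ 315  168   39   44 1228] (333.97979736328125, 193.19192504882812) 19.106042861938477 zt 0.14888432164791318 [ 0.5795 -0.2749  0.1482] [ 0.5792 -0.2742  0.1489] tool d [ 0.092   0.0114 -0.0071]
```

```bash
python3 -m crank '[[0.085,0,0.011,-0.007,0],[0.085,0.02,0,0,0],[0.085,0.02,0,0,0],[0.085,0,0,0,0],[0.085,0,0,0,0]]'; python3 look.py wrist w2; python3 pin.py w2
```

```text
t: 3.0
tcp_pos: [0.5794, -0.274, 0.201]
tool_rot: [0.43, 0.562, -0.43, 0.561]
force: [0.6, 0.5, 0.2]
finger_gap: 0.995
3.0 [-0.616  0.582  1.42   0.     1.14  -0.88 ] [ 0.5794 -0.274   0.201 ] [0.55 0.5  0.23] 0.9946054809460216
[[-0.     0.965  0.261]
 [ 0.     0.261 -0.965]
 [-1.    -0.    -0.001]]
[ 300   13   44   54 1752] (321.5, 37.5) 25.34768295288086 zt 0.10392792401222717 [ 0.5462 -0.1509  0.1032] [ 0.5466 -0.151   0.1039] tool d [ 0.0972  0.0004 -0.1273]
[302 105  39  41 226] (320.9545593261719, 125.2727279663086) 20.375747680664062 zt 0.103752756802974 [ 0.5665 -0.2161  0.1029] [ 0.5629 -0.2126  0.1038] tool d [ 0.0973  0.0001 -0.0636]
[ 299  186   45   53 1755] (321.05670166015625, 217.226806640625) 22.11794090270996 zt 0.14880458792791693 [ 0.5797 -0.2745  0.1481] [ 0.5792 -0.2732  0.1488] tool d [ 0.0522 -0.     -0.0008]
```

View pics/w2.png

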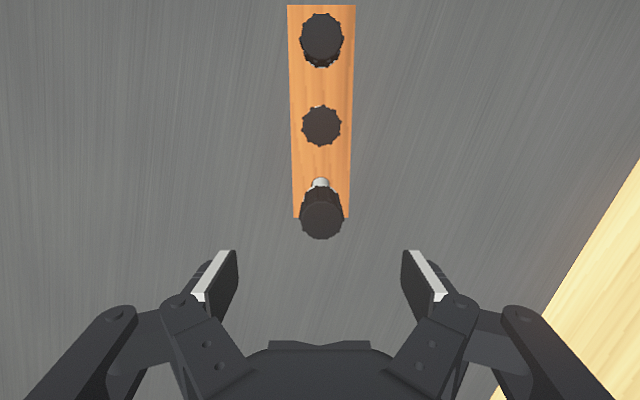

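The knob at (321,217) is centred between the pads. Next I go down and grip.

```bash
python3 -m crank '[[0.085,0.03,0,0,0],[0.085,0.03,0,0,0],[0.085,0.02,0,0,0],[0.085,0.009,0,0,0],[0.085,0,0,0,0]]'; python3 -m crank '[[0.02,0,0,0,0],[0.02,0,0,0,0],[0.02,0,0,0,0],[0.02,0,0,0,0],[0.02,0,0,0,0]]' 70;python3 -m crank '[[0.02,0,0,0,0],[0.02,0,0,0,0],[0.02,0,0,0,0]]'; python3 look.py wrist w3
```

```text
t: 3.55
tcp_pos: [0.579, -0.2745, 0.1118]
tool_rot: [0.43, 0.562, -0.43, 0.561]
force: [-0.4, 0.9, 0.1]
finger_gap: 0.996
t: 4.05
tcp_pos: [0.5799, -0.275, 0.1135]
tool_rot: [0.43, 0.561, -0.43, 0.562]
force: [-0.6, 1.3, 4.3]
finger_gap: 0.358
t: 4.35
tcp_pos: [0.5799, -0.275, 0.1134]
tool_rot: [0.43, 0.561, -0.43, 0.562]
force: [0.5, 0.2, 6.3]
finger_gap: 0.361
4.35 [-0.617  0.691  1.487  0.     0.961 -0.881] [ 0.5799 -0.275   0.1134] [0.46 0.23 6.33] 0.3605943968989679
[[ 0.002  0.965  0.261]
 [-0.001  0.261 -0.965]
 [-1.     0.002  0.002]]
```

View pics/w3.png

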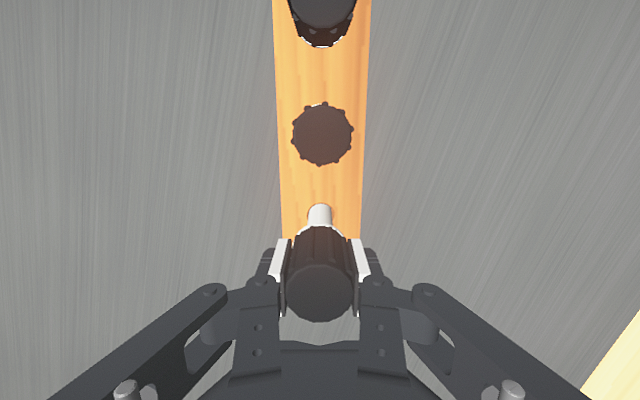

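The knob is held squarely between the pads, centred at about (320,275) in the image, with an opening of about 31 mm. Next I lift straight up.

```bash
python3 -m crank '[[0.02,-0.01,0,0,0],[0.02,-0.015,0,0,0],[0.02,-0.02,0,0,0],[0.02,-0.02,0,0,0],[0.02,-0.03,0,0,0]]'; python3 -m crank '[[0.02,-0.03,0,0,0],[0.02,-0.03,0,0,0],[0.02,-0.01,0,0,0],[0.02,0,0,0,0]]'; python3 look.py scene s1; python3 - <<'E'
from h import *
s=load("s1")["s"];r=R.from_quat(s["tool_rot"]).as_matrix()
print(r.T@(np.r_[.4783,.2000,s["tcp_pos"][2]]-s["tcp_pos"]))
E
```

```text
t: 4.9
tcp_pos: [0.5769, -0.2734, 0.2068]
tool_rot: [0.429, 0.564, -0.43, 0.559]
force: [-0.4, 0.0, -2.7]
finger_gap: 0.357
t: 5.3
tcp_pos: [0.5792, -0.2748, 0.2791]
tool_rot: [0.43, 0.56, -0.43, 0.562]
force: [-0.2, 0.4, -3.9]
finger_gap: 0.357
5.3 [-0.617  0.502  1.337 -0.     1.3   -0.881] [ 0.5792 -0.2748  0.2791] [-0.18  0.41 -3.9 ] 0.35709566743957266
[[ 0.002  0.965  0.261]
 [-0.002  0.261 -0.965]
 [-1.     0.002  0.002]]
[-0.00112653  0.02655535 -0.48467132]
```

View pics/s1.png

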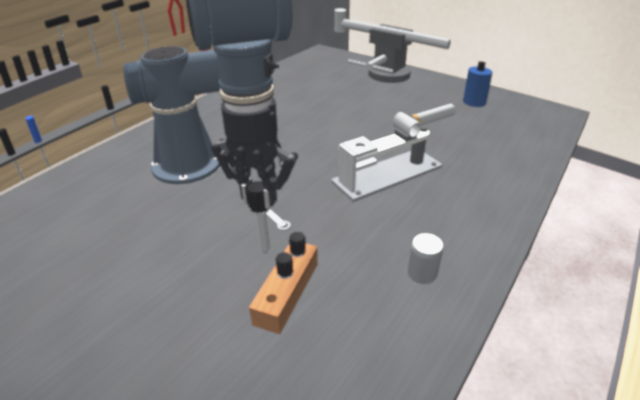

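```bash
python3 -m crank '[[0.02,0,0.003,-0.02,0],[0.02,0,0.003,-0.035,0],[0.02,0,0.003,-0.04,0],[0.02,0,0.003,-0.04,0],[0.02,0,0.003,-0.04,0]]'; python3 -m crank '[[0.02,0,0.003,-0.04,0],[0.02,0,0.003,-0.04,0],[0.02,0,0.003,-0.04,0],[0.02,0,0.002,-0.04,0],[0.02,0,0,-0.035,0]]'; python3 -m crank '[[0.02,0,0,-0.015,0],[0.02,0,0,0,0],[0.02,0,0,0,0],[0.02,0,0,0,0]]'; python3 look.py wrist w4
```

```text
t: 5.85
tcp_pos: [0.5454, -0.0986, 0.2749]
tool_rot: [0.43, 0.563, -0.43, 0.559]
force: [0.0, 0.1, -2.8]
finger_gap: 0.355
t: 6.35
tcp_pos: [0.5046, 0.0922, 0.2752]
tool_rot: [0.429, 0.563, -0.43, 0.56]
force: [0.8, -0.1, -2.8]
finger_gap: 0.356
t: 6.75
tcp_pos: [0.5039, 0.1029, 0.2767]
tool_rot: [0.43, 0.561, -0.43, 0.561]
force: [0.0, 0.4, -2.0]
finger_gap: 0.359
6.75 [-1.600e-02  3.230e-01  1.650e+00 -1.000e-03  1.169e+00 -2.780e-01] [0.5039 0.1029 0.2767] [ 0.01  0.37 -1.99] 0.3591954338823135
[[-0.001  0.966  0.26 ]
 [-0.001  0.26  -0.966]
 [-1.    -0.001  0.   ]]
```

View pics/w4.png

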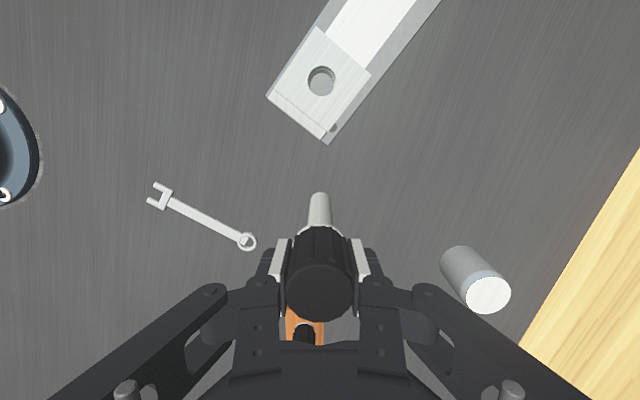

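The wrist view shows the hole at about (321,81) and the held pin's tip at about (319,195).

```bash
cat > hole.py <<'E'
import sys
from h import *
d=load(sys.argv[1]);u,v,z=map(float,sys.argv[2:5]);s=d["s"];im=d["image"]
r=R.from_quat(s["tool_rot"]).as_matrix()
a=int(sys.argv[5]) if len(sys.argv)>5 else 28
u0,v0=int(u)-a,max(int(v)-a,0)
g=cv2.cvtColor(im,cv2.COLOR_BGR2GRAY)[v0:v0+2*a,u0:u0+2*a]
t,m=cv2.threshold(g,0,255,cv2.THRESH_BINARY_INV+cv2.THRESH_OTSU);print("otsu",t)
cs,_=cv2.findContours(m,cv2.RETR_EXTERNAL,cv2.CHAIN_APPROX_NONE)
for c in cs:
    if len(c)<25: continue
    e=cv2.fitEllipse(cv2.convexHull(c));cc=np.array(e[0])+[u0,v0];w=plane(d,[cc],z,s)[0]
    print(cc.round(1),np.round(e[1],1),w.round(4),"tool d",(r.T@(w-s["tcp_pos"])).round(4))
P=cloud(d,s);print("plate z",np.nanmedian(P[int(v)+20:int(v)+26,int(u)-8:int(u)+8,2]))
# projected tool axis
T=np.linalg.inv(camT(d,s))
for h in (0,.05,.0884,.1034):
    p=T@np.r_[s["tcp_pos"]+r[:,0]*h,1];q=np.array([p[0],-p[1],-p[2]])
    print(h,cv2.projectPoints(q.reshape(1,1,3),np.zeros(3),np.zeros(3),K(d),d["distortion"])[0].ravel().round(1))
b=im[max(0,int(v)-60):int(v)+150,230:430];cv2.imwrite("pics/"+sys.argv[1]+"z.png",cv2.resize(b,None,fx=2.8,fy=2.8,interpolation=cv2.INTER_CUBIC))
E
python3 hole.py w4 321 81 0.130
```

```text
otsu 192.0
[321.2  80.2] [28.  30.3] [0.4779 0.2011 0.13  ] tool d [ 0.1466  0.0006 -0.1016]
plate z 0.1293829168384347
0 [321.7 253.5]
0.05 [321.1 219.4]
0.0884 [320.8 202.3]
0.1034 [320.7 197. ]
```

View pics/w4z.png

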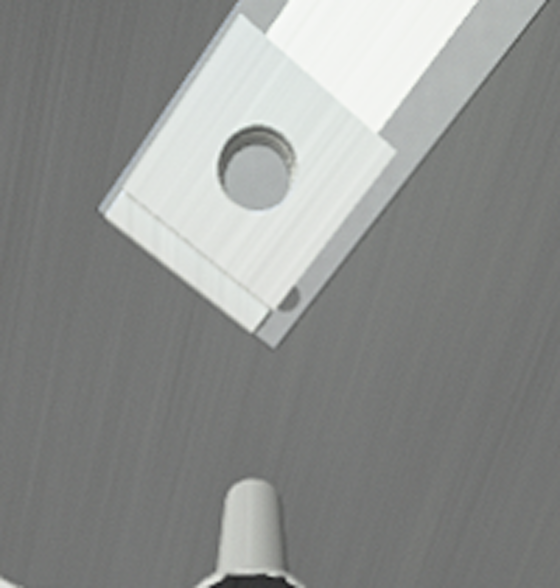

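```bash
python3 -m crank '[[0.02,0,0.001,-0.02,0],[0.02,0,0,-0.03,0],[0.02,0,0,-0.03,0],[0.02,0,0,-0.015,0],[0.02,0,0,-0.006,0]]'; python3 -m crank '[[0.02,0.015,0,0,0],[0.02,0,0,0,0],[0.02,0,0,0,0]]'; python3 look.py wrist w5; python3 look.py top t5;python3 look.py scene s5;python3 - <<'E'
from h import *
cv2.imwrite("pics/s5z.png",cv2.resize(load("s5")["image"][60:210,290:470],None,fx=4,fy=4,interpolation=cv2.INTER_CUBIC))
E
```

```text
t: 7.3
tcp_pos: [0.4783, 0.2019, 0.2771]
tool_rot: [0.43, 0.562, -0.43, 0.562]
force: [0.3, 0.2, -2.5]
finger_gap: 0.353
t: 7.6
tcp_pos: [0.4786, 0.2007, 0.262]
tool_rot: [0.43, 0.561, -0.43, 0.561]
force: [-0.4, -0.3, -2.0]
finger_gap: 0.355
7.6 [ 1.820e-01  3.470e-01  1.658e+00 -1.000e-03  1.137e+00 -8.100e-02] [0.4786 0.2007 0.262 ] [-0.43 -0.29 -2.05] 0.3551159448404972
[[-0.001  0.966  0.26 ]
 [-0.001  0.26  -0.966]
 [-1.    -0.001  0.   ]]
7.65 [ 0.182  0.347  1.658 -0.     1.137 -0.081] [0.4789 0.2009 0.2624] [ 0.35  0.37 -1.72] 0.3544902953633455
[[ 0.     0.966  0.26 ]
 [-0.     0.26  -0.966]
 [-1.     0.     0.   ]]
7.7 [ 0.182  0.346  1.658 -0.     1.137 -0.081] [0.479  0.201  0.2626] [-0.04 -0.52 -3.16] 0.3579181948442089
[[ 0.001  0.966  0.26 ]
 [-0.     0.26  -0.966]
 [-1.     0.001  0.   ]]
```

View pics/w5.png

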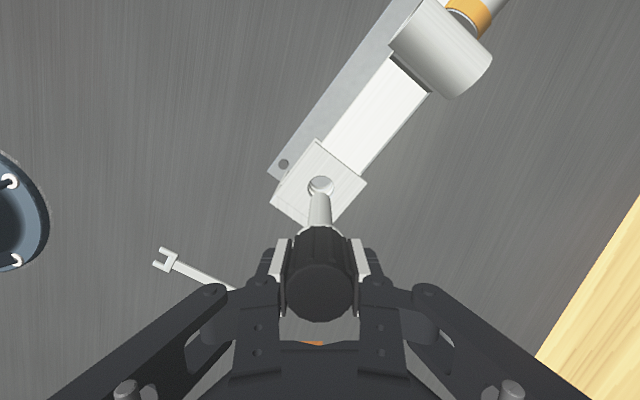

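View pics/s5z.png

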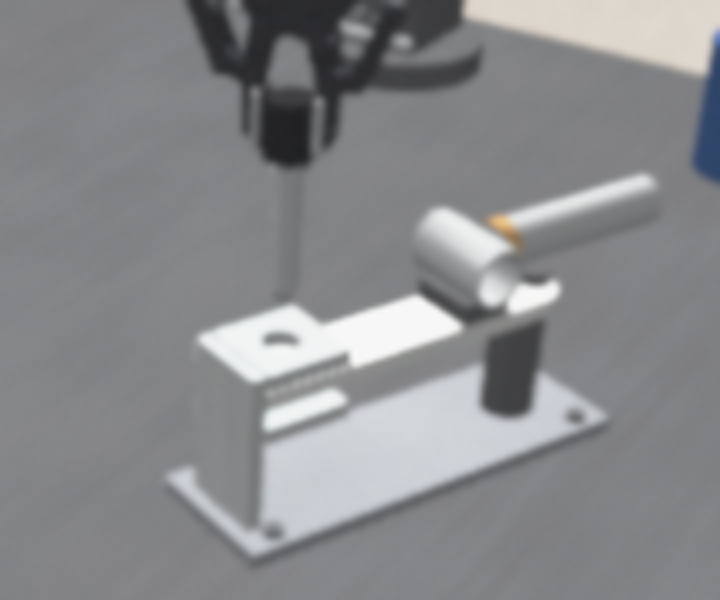

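The tip at (319,193) points at the hole at (321,186), about 30 mm above the plate. I'll lower most of that and check again.

```bash
python3 -m crank '[[0.02,0.01,0,0,0],[0.02,0.01,0,0,0],[0.02,0,0,0,0],[0.02,0,0,0,0]]'; python3 look.py wrist w6; python3 hole.py w6 320 195 0.13 26;python3 look.py scene s6;python3 - <<'E'
from h import *
cv2.imwrite("pics/s6z.png",cv2.resize(load("s6")["image"][60:210,290:470],None,fx=4,fy=4,interpolation=cv2.INTER_CUBIC))
E
```

```text
t: 8.15
tcp_pos: [0.4779, 0.2016, 0.2415]
tool_rot: [0.429, 0.562, -0.43, 0.561]
force: [0.1, -0.1, -2.6]
finger_gap: 0.36
8.15 [ 0.183  0.372  1.684 -0.     1.087 -0.081] [0.4779 0.2016 0.2415] [ 0.08 -0.07 -2.59] 0.3596911161478537
[[-0.002  0.965  0.261]
 [-0.     0.261 -0.965]
 [-1.    -0.002 -0.   ]]
otsu 196.0
[323.1 201.1] [30.8 41.5] [0.4817 0.1957 0.13  ] tool d [0.1114 0.0023 0.0067]
plate z 0.20488479458350392
0 [321.7 253.5]
0.05 [321.1 219.4]
0.0884 [320.8 202.3]
0.1034 [320.7 197. ]
8.2 [ 0.183  0.372  1.683  0.     1.087 -0.081] [0.4783 0.2017 0.2419] [ 0.08 -0.52 -2.65] 0.3560517364419168
[[-0.     0.965  0.261]
 [-0.     0.261 -0.965]
 [-1.    -0.    -0.   ]]
```

View pics/w6z.png

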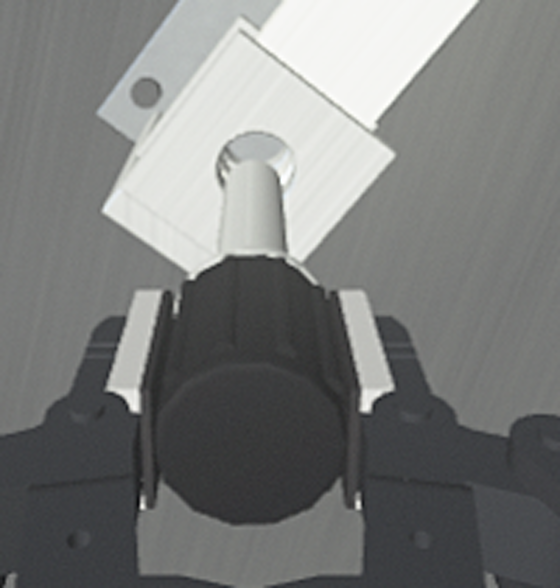

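View pics/s6z.png

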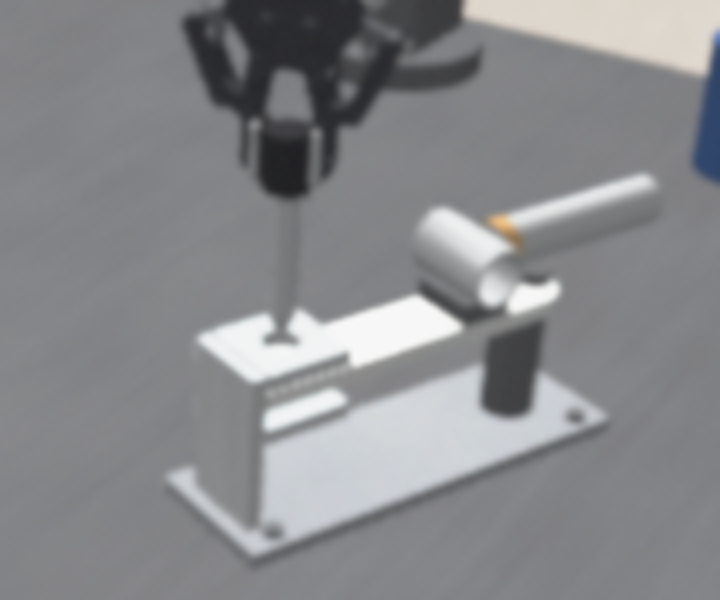

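The tip sits over the hole, about 1 mm left of centre. I'll correct by 1 mm in y and z and start inserting.

```bash
python3 -m crank '[[0.02,0,0.001,0.001,0],[0.02,0.008,0,0,0],[0.02,0.008,0,0,0],[0.02,0.008,0,0,0],[0.02,0,0,0,0]]'; python3 look.py wrist w7;python3 look.py scene s7;python3 - <<'E'
from h import *
cv2.imwrite("pics/w7z.png",cv2.resize(load("w7")["image"][130:330,230:430],None,fx=2.8,fy=2.8,interpolation=cv2.INTER_CUBIC))
cv2.imwrite("pics/s7z.png",cv2.resize(load("s7")["image"][60:210,290:470],None,fx=4,fy=4,interpolation=cv2.INTER_CUBIC))
E
```

```text
t: 8.75
tcp_pos: [0.4783, 0.2007, 0.2164]
tool_rot: [0.429, 0.562, -0.431, 0.561]
force: [0.4, 0.4, -2.3]
finger_gap: 0.36
8.75 [ 0.182  0.407  1.711  0.     1.028 -0.082] [0.4783 0.2007 0.2164] [ 0.41  0.41 -2.34] 0.3604481672793723
[[-0.004  0.965  0.261]
 [-0.001  0.261 -0.965]
 [-1.    -0.004 -0.   ]]
8.8 [ 0.182  0.406  1.71   0.     1.028 -0.082] [0.4788 0.2008 0.2171] [ 0.78 -0.37 -2.33] 0.35428202153613214
[[-0.002  0.965  0.261]
 [-0.     0.261 -0.965]
 [-1.    -0.002 -0.   ]]
```

View pics/w7z.png

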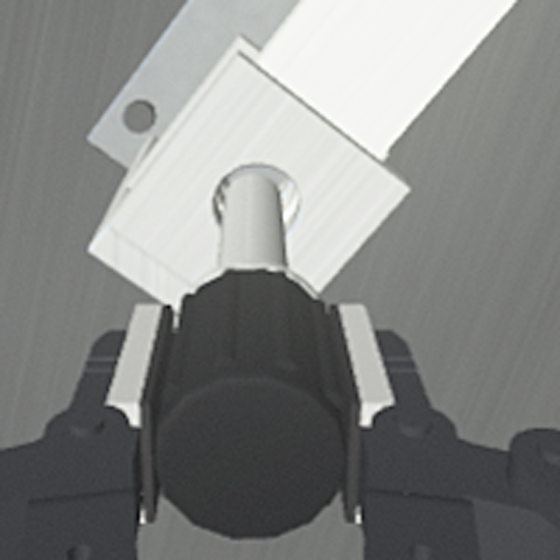

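View pics/s7z.png

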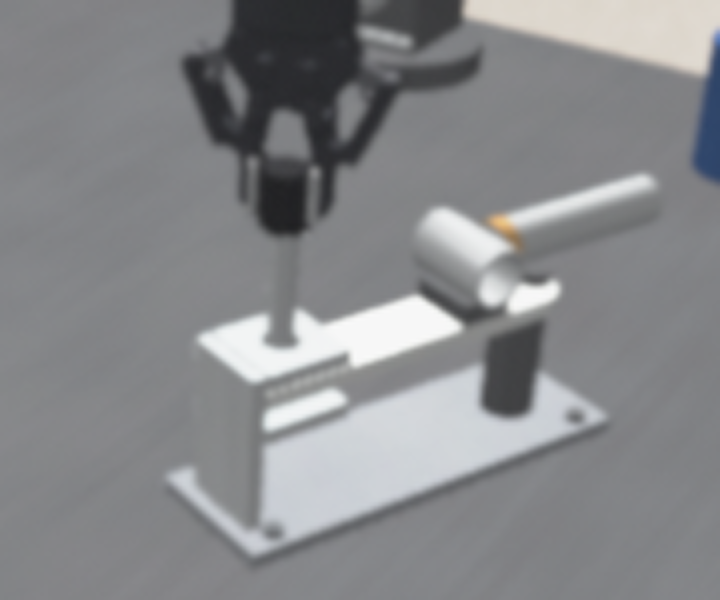

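The pin has entered about 15 mm with a gap all round and no contact force. I'll continue down.

```bash
python3 -m crank '[[0.02,0.01,0,0,0],[0.02,0.01,0,0,0],[0.02,0.01,0,0,0],[0.02,0,0,0,0]]';python3 -m crank '[[0.02,0.01,0,0,0],[0.02,0.01,0,0,0],[0.02,0.01,0,0,0],[0.02,0,0,0,0]]'; python3 look.py wrist w8
```

```text
t: 9.25
tcp_pos: [0.4781, 0.2006, 0.1862]
tool_rot: [0.429, 0.562, -0.431, 0.56]
force: [-0.4, 0.4, -3.4]
finger_gap: 0.356
t: 9.65
tcp_pos: [0.4783, 0.2007, 0.1564]
tool_rot: [0.429, 0.562, -0.431, 0.561]
force: [0.3, 0.1, -2.3]
finger_gap: 0.358
9.65 [ 0.182  0.496  1.769 -0.     0.88  -0.082] [0.4783 0.2007 0.1564] [ 0.33  0.09 -2.28] 0.3581432382265688
[[-0.004  0.965  0.261]
 [-0.001  0.261 -0.965]
 [-1.    -0.004 -0.   ]]
```

View pics/w8.png

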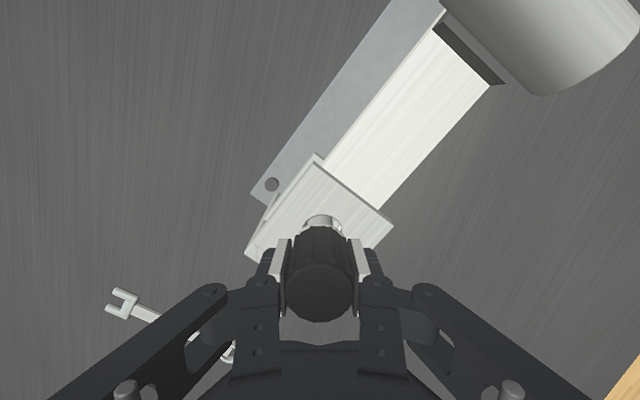

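```bash
python3 -m crank '[[0.02,0.006,0,0,0],[0.02,0.006,0,0,0],[0.02,0.004,0,0,0],[0.02,0,0,0,0]]';python3 -m crank '[[0.02,0.001,0,0,0],[0.02,0,0,0,0]]';python3 -m crank '[[0.02,0.001,0,0,0],[0.02,0,0,0,0]]';python3 -m crank '[[0.02,0.001,0,0,0],[0.02,0,0,0,0]]'
```

```text
t: 10.1
tcp_pos: [0.4791, 0.2009, 0.1415]
tool_rot: [0.429, 0.562, -0.43, 0.561]
force: [0.2, -0.1, -2.4]
finger_gap: 0.359
t: 10.3
tcp_pos: [0.4796, 0.201, 0.1412]
tool_rot: [0.43, 0.561, -0.43, 0.562]
force: [-0.2, -0.0, -2.3]
finger_gap: 0.359
t: 10.5
tcp_pos: [0.4795, 0.2009, 0.1402]
tool_rot: [0.43, 0.561, -0.43, 0.561]
force: [-0.6, -0.8, -2.8]
finger_gap: 0.36
t: 10.7
tcp_pos: [0.4794, 0.2009, 0.1391]
tool_rot: [0.43, 0.562, -0.43, 0.561]
force: [-0.7, -0.3, -2.5]
finger_gap: 0.357
```

```bash
python3 -m crank '[[0.02,0.001,0,0,0],[0.02,0,0,0,0]]';python3 -m crank '[[0.02,0.001,0,0,0],[0.02,0,0,0,0]]';python3 -m crank '[[0.02,0.001,0,0,0],[0.02,0,0,0,0]]'
```

```text
t: 10.9
tcp_pos: [0.4796, 0.201, 0.1386]
tool_rot: [0.43, 0.561, -0.43, 0.562]
force: [-1.5, 0.3, 1.7]
finger_gap: 0.358
t: 11.1
tcp_pos: [0.4796, 0.201, 0.1385]
tool_rot: [0.43, 0.561, -0.43, 0.562]
force: [-2.6, -1.1, 9.9]
finger_gap: 0.355
t: 11.3
tcp_pos: [0.4797, 0.201, 0.1384]
tool_rot: [0.43, 0.561, -0.43, 0.562]
force: [-4.4, -1.7, 16.8]
finger_gap: 0.36
```

The pin stopped at TCP z 0.1385, where I predicted it would seat, and the push force is rising. I'll let go and retreat straight up.

```bash
python3 -m crank '[[0.02,-0.001,0,0,0],[0.035,0,0,0,0],[0.045,0,0,0,0],[0.06,0,0,0,0],[0.085,0,0,0,0]]' 20;python3 -m crank '[[0.085,0,0,0,0],[0.085,0,0,0,0],[0.085,0,0,0,0],[0.085,-0.02,0,0,0],[0.085,-0.03,0,0,0]]'; python3 -m crank '[[0.085,-0.03,0,0,0],[0.085,-0.04,0,0,0],[0.085,-0.03,0,0.03,0],[0.085,0,0,0.04,0],[0.085,0,0,0.04,0]]';python3 -m crank '[[0.085,0,0,0,0],[0.085,0,0,0,0]]'; python3 look.py wrist w9; python3 look.py scene s9; python3 look.py top t9; python3 - <<'E'
from h import *
d=load("w9");P=cloud(d,d["s"])
k=(d["image"].max(2)<80);k[230:]=0
n,l,st,c=cv2.connectedComponentsWithStats(k.astype(np.uint8))
for i in range(1,n):
    if st[i,4]>150:
        q=P[l==i];print(c[i],st[i,4],np.nanpercentile(q[:,2],85),np.nanmedian(q,0))
cv2.imwrite("pics/s9z.png",cv2.resize(load("s9")["image"][60:210,290:470],None,fx=4,fy=4,interpolation=cv2.INTER_CUBIC))
E
```

```text
t: 11.8
tcp_pos: [0.4796, 0.2009, 0.1369]
tool_rot: [0.43, 0.562, -0.43, 0.561]
force: [0.3, -0.3, 0.6]
finger_gap: 0.849
t: 12.3
tcp_pos: [0.478, 0.2006, 0.186]
tool_rot: [0.429, 0.563, -0.431, 0.56]
force: [0.5, -0.1, -0.9]
finger_gap: 0.999
t: 12.8
tcp_pos: [0.5089, 0.0941, 0.2887]
tool_rot: [0.43, 0.561, -0.429, 0.563]
force: [1.2, 0.6, -0.8]
finger_gap: 0.991
t: 13.0
tcp_pos: [0.5081, 0.0942, 0.287]
tool_rot: [0.431, 0.561, -0.43, 0.561]
force: [0.8, 0.9, -0.5]
finger_gap: 0.997
13.0 [-3.400e-02  3.150e-01  1.631e+00  1.000e-03  1.197e+00 -2.950e-01] [0.5081 0.0942 0.287 ] [ 0.83  0.94 -0.52] 0.9967270889280357
[[-0.001  0.966  0.259]
 [ 0.001  0.259 -0.966]
 [-1.    -0.    -0.001]]
13.05 [-3.200e-02  3.150e-01  1.631e+00  1.000e-03  1.197e+00 -2.960e-01] [0.5077 0.095  0.2869] [0.23 0.33 0.13] 0.9961539133175868
[[-0.001  0.966  0.26 ]
 [ 0.001  0.26  -0.966]
 [-1.    -0.001 -0.001]]
13.1 [-3.100e-02  3.150e-01  1.631e+00  1.000e-03  1.197e+00 -2.960e-01] [0.5076 0.0955 0.2868] [0.53 0.05 0.59] 0.9966446085068806
[[-0.001  0.965  0.261]
 [ 0.001  0.261 -0.965]
 [-1.    -0.001 -0.001]]
[318.18581688  68.69658887] 1114 0.1740206170068449 [0.47759473 0.19740721 0.17321472]
[ 28.18077325 138.65517241] 957 0.011142705551539858 [0.09375485 0.01906275 0.00687585]
[  4.49152542 154.        ] 590 0.023902362978606005 [ 0.06924096 -0.00822808  0.01874339]
```

View pics/w9.png

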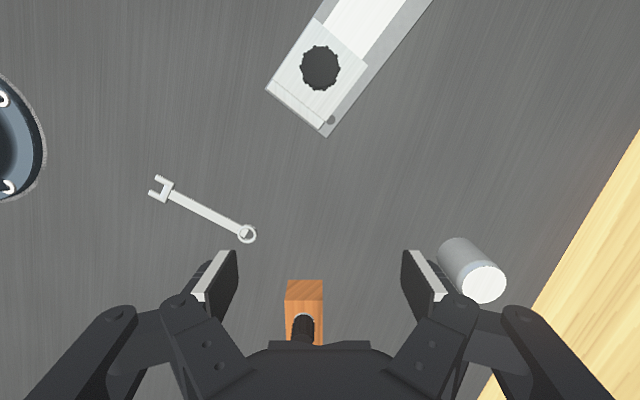

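View pics/s9z.png

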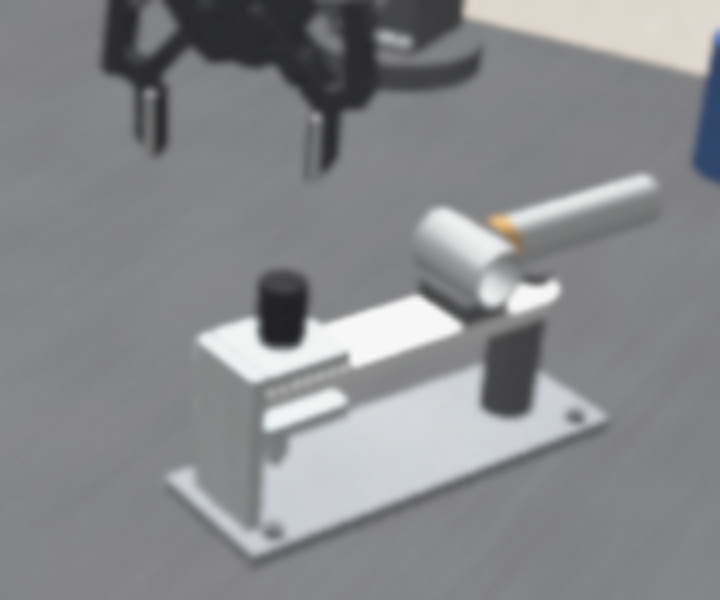

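View pics/s9.png

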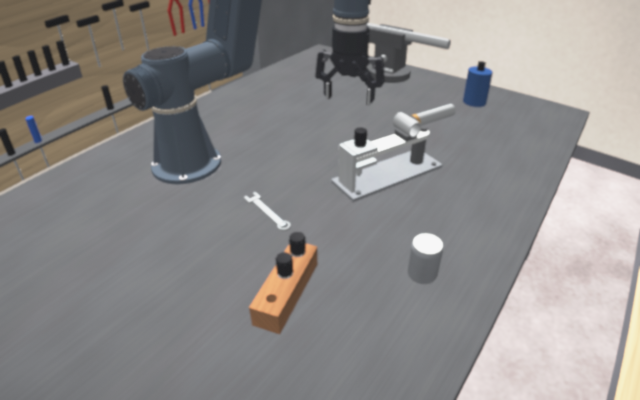

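The knob stands flat on the top plate at (318,69), and its top is at z 0.174, as expected for a seated pin (0.130 + 0.044). The tip shows below the fork. Both short pins are still in the block and the gripper is clear, so I'm handing the job in.

```bash
python3 -c "
from station import manip
print(manip.sign_off())"
```

```text
the job is handed in; nothing more can be done
None
```

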